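Nip a carburettor spacer under the geared hand press

ROBOT

A 6-joint arm with a two-finger parallel gripper is mounted at the origin on the work surface. World frame = base frame: x ahead of the robot, y to its left, z up, the work surface at z = 0. Lengths are in m, angles in rad, forces in N, time in s.
With the tool pointing down it reaches from about 0.3 to 0.875 m from the base axis. Payload 6.4 kg.
Tool frame: the origin (TCP) lies at the very end of the fingers, on their centre line; the grasp point (between the pads) lies 19 mm behind it; z points along the fingers, y is the line along which they close (so a half turn about z gives the same grasp; the last joint's range is limited). The gripper opens to 88 mm and grips with 3 to 60 N. Pads are 18 mm wide; open, the fingers measure 123 mm over their backs; the gripper's body (75 mm by 187 mm) begins 45 mm behind the grasp point.
Start: joints at [-1.35, 0.181, 1.607, -0, 1.354, -0.206], TCP at [0.238, -0.523, 0.239] pointing down, gripper open.
Joint ranges: [-2.99, 2.99], [-0.89, 2.07], [0.3, 2.58], [-1.14, 4.28], [0, 2.63], [-3.12, 3.12]. Speed limits (rad/s): [2.57, 2.57, 3.01, 3.14, 3.14, 3.14].

INTERFACE

Orientations are given as a rotation vector (axis times angle).
In Python, from station import env gives the robot as it stands.
- The arm moves only by the tool drive_tool, never from a script. Its argument "steps" is a list that holds one entry, the list of rows, each a list of 5 numbers: the shift along the tool's x, y, z in cm, then the turn about the tool's z in rad, then the finger opening in cm, from 0 to 8.81. In form: [[[tx, ty, tz, spin, claw], ...]]. A call has 1 to 8 rows; each row is the pose to reach, as a shift and turn from the pose commanded when the call began, along the tool's axes at that moment; what a row does not reach only later rows make up. A row lasts 1/8 s, in which the tool goes at most 62.5 mm and 10.7 degrees, less where a joint would pass 70% of its speed; a pose out of reach is approached as far as the arm can. A call with a gripper value outside its range is refused whole. The fingers move at their own pace and stop on an object; "grip_force" is the grip in N (left out, the last holds). Time passes only in rows, so rows that repeat a pose let the fingers close. It gives the time, the measured TCP pose, the force, the opening and the grip force at its end, in the units of the state.
- env.get_state(): the state, without advancing time (a new reading comes with each control period).
- env.camera(name): name is "scene" or "top" or "wrist"; returns the picture (480x640x3 uint8, red, green, blue); there is no depth.
- env.calibration(name): a dict with "intrinsics" (3x3 intrinsics, pixels), "R" (3x3) and "t" (3): a world point X has camera coordinates R X + t. Camera axes: x right, y down, z forward; pixel columns grow to the right and rows downward; lengths in m; the calibration is good to about 2 mm. A picture is of the moment at which its call begins: read the wrist's pose just before it. calibration takes no time and is no camera call; for the wrist camera it gives the pose at the moment of the call.
- env.close_job(): hands the job in; it is judged then, once.
Trained networks look in the newest picture that a camera, given by its name, has taken for a name from the list of things; names that differ only in an ending like _2 or _b are one class to them, and where a whole thing is asked for, a point or a joint stands for the part that bears it (a point fixed in the world has none). Each returns a list of dicts, best first, with "confidence" (0 to 1); they miss things now and then, are a little off and sometimes report something else, mostly with a low value. They report only what shows in the picture. A call takes as long as a camera call. They do not tell look-alikes from the thing itself.
- env.recognise(camera, label): "xyz" ([x, y, z] in m, in the coordinates of the camera as it stood for that picture, good to about 4 mm: the middle of the surface that is visible of it).
The state is a dict: "t": time; "qpos": joint angles; "joint_velocities": joint speeds; "effort": joint torques, N m; "ee_pos": TCP position; "tool_rot": TCP orientation; "ft_force": force on the tool from outside, world axes, zero at the start; "moment": the same for the moment, N m; "width": finger opening in m; "grasp_force": force on a finger pad.
Only numpy, scipy, OpenCV 4.12 (cv2) and the standard library are available. Lean on these libraries where they do the work, as an engineer would, in place of code of your own. Each camera call takes 0.05 s, during which the arm holds its last target. There are 200 camera calls.

TASK

Push the black phenolic spacer block along the press's channel until it is fully home against the end stop, then turn the crank clockwise so that the foot comes down on it, and stop once you feel the crank load rise to about one and a half times its free-running load: firmly nipped, never crushed. Let go and leave it clamped, with the other parts on the shelf left alone.

Things in the scene. Friction and masses are not known exactly. Their poses are not given: they have to be found in the camera images.
- press: Upper works of the fixed cast-iron hand press. Origin: below the ram axis, within 4 mm of shelf level (set height varies; heights here are from it); x runs along the channel from its open front (-x) to the end stop (+x), z up. Gear head x -24 to 102, y +-32, z 100 to 162; ram guide below it to z 90. The round foot (34 mm dia, on a stiff spring) comes down at x=y=0; how far is found by feel.
- crank_axis (a point): Point on the crank's vertical axis at knob-grip height: press x = +50 mm, 206 mm above the press origin. The steel crank arm (top 179 mm, hub 181 mm above that origin) turns level above the gear head. Crank radius 60 mm. Its friction takes about 7.5 N at the knob while turning free (it fades when the hand stands still; the foot's push-back does not) and keeps it where it is left.
- crank (a joint): Crank angle (rad), growing clockwise seen from above; 1 rad lowers the foot 5 mm. The foot first meets the block 2 to 6 rad from the start. After contact each 0.1 rad adds about 20 N at the foot = 1.7 N at the knob. Wanted: about 55 N at the foot, i.e. 4 to 5 N over free-running at the knob; over 110 N crushes the block.
- knob (a point): Upright black handle on the crank arm's end: cylinder, 22 mm diameter, 47 mm tall (25 mm below to 22 mm above this point), spinning freely on its pin, so it can be gripped from above and carried round without turning the gripper. The point is on its axis, 206 mm above the press origin, 60 mm from the crank axis.
- block: Black phenolic spacer block, 110 x 46 x 30 mm (x, y, z), about 0.2 kg, loose in the channel, standing 25 to 65 mm short of home. Origin: centre of its underside; x along its length, same way as the press x. Push it on its front (-x) end face towards press +x.
- home (a point): Where the block's origin is when fully home against the stop: 20 mm before the ram axis, on the channel floor, axes as the press. Floor 30 mm above the shelf, on a base 88 mm wide (press x -130 to +100 mm); channel 50 mm wide, side rails 8 mm high, press x from -140 to +45 mm; stop face at press x = +35 mm.
- float: Copper carburettor float, a drum of 40 mm diameter, 37 mm tall with its pin, standing loose; bystander. Origin under its centre.
- banjo0: Brass banjo fitting lying flat: eye of 24 mm diameter and 12 mm tall with a 43 mm hose tail; loose bystander. Origin under the eye; tail along its +x.
- banjo1: The other brass banjo fitting, same shape; bystander.
- caddy: Yellow plastic jet caddy, open tray 100 x 140 x 35 mm with compartments; loose bystander. Origin under its centre.
There are look-alikes about, which are no part of the job. Leave any orange look-alike of the block alone.

How it is judged:
On the way, in this order (a step that is already met when the one before it is completed fails the run):
1. the block is home against the stop (horizontal distance between block and home below 0.005 m), for 0.2 s.
2. the foot bears on the block with 25 to 90 N (contact force between press and block between 25 and 90 N and horizontal distance between block and home below 0.005 m), for 0.2 s.
At the end, for the whole second after the job is handed in: The block lies in the channel within 5 mm of fully home and within 0.08 rad of straight, at rest, and with the crank released the press foot still bears on it with 25 to 90 N (all of step 2 and angle between the x axis of block and the x axis of press, either way round below 0.08 rad and linear speed of block below 0.01 m/s); the robot touches nothing.
It fails at once if the foot presses the block with more than 110 N (contact force between press and block above 110 N).
It fails at once if a bystander (float, banjo fitting or jet caddy) is shifted more than 20 mm (distance of any of float, banjo0, banjo1, caddy from where it was at the start of the episode above 0.02 m).
It also fails if it takes over 67 s, if anything falls off the work surface, if the arm or the gripper's body presses on something with over 40 N, if the wrist force passes 120 N, or if a joint passes its speed limit or range.

## Working session

There is one attempt and no reset: what is moved stays moved. The work goes in short steps, Python scripts to look and compute and a tool call to move; the robot and the scene stay as the last step left them, time stands still between calls to the robot, and variables do not carry over. Pictures are saved under pics/ and viewed, at most 10 in all, crops included, and the job is handed in when it is done.

Besides the shell and the picture viewer there is one more tool, called after ">>>" as a command line: name --argument value ..., lists and objects as JSON in quotes. drive_tool: Moves the arm, as the interface text tells. Its arguments: {"type":"object","properties":{"steps":{"type":"array","items":{"type":"array","items":{"type":"array","items":{"type":"number"}}}},"grip_force":{"type":"number"}},"required":["steps"]}

```bash
mkdir -p pics; ls; cat > h.py <<'E'
import numpy as np, cv2
from scipy.spatial.transform import Rotation as Rn
from station import env
np.set_printoptions(precision=4,suppress=True)
def snap(n,f):
    im=env.camera(n); cv2.imwrite('pics/'+f,im[:,:,::-1]); return im
def toworld(n,x):
    c=env.calibration(n); return np.array(c['R']).T@(np.array(x)-np.array(c['t']))
def px(n,X):
    c=env.calibration(n); p=np.array(c['intrinsics'])@(np.array(c['R'])@np.array(X)+np.array(c['t'])); return p[:2]/p[2]
def ray(n,u,v,z):
    c=env.calibration(n); R=np.array(c['R']);o=-R.T@np.array(c['t'])
    d=R.T@np.linalg.inv(np.array(c['intrinsics']))@[u,v,1]
    return o+d*(z-o[2])/d[2]
E
python3 - <<'E'
from h import *
a=snap('scene','s0.png'); b=snap('top','t0.png')
for cam in ('scene','top'):
  for l in ('press','knob','block','float','banjo0','caddy'):
    for r in env.recognise(cam,l): 
      w=toworld(cam,r['xyz']); print(cam,l,round(r['confidence'],2),w,px(cam,w))
s=env.get_state(); print(s['t'],s['ee_pos'],s['tool_rot'],s['ft_force'])
print(Rn.from_rotvec(s['tool_rot']).as_matrix())
E
```

```text
pics
scene press 0.78 [0.6071 0.1032 0.1567] [380.4987 233.669 ]
scene knob 0.53 [0.6466 0.1181 0.2133] [400.2819 226.2862]
scene block 0.94 [ 0.7727 -0.0179  0.0294] [350.3266 359.1032]
scene block 0.79 [ 0.431  -0.0227  0.0282] [294.4208 229.8932]
scene block 0.72 [ 0.6146 -0.0175  0.057 ] [322.415  283.7527]
scene block 0.7 [ 0.5294 -0.1695  0.0316] [241.1809 278.7855]
scene float 0.72 [0.7643 0.099  0.0212] [405.1638 338.6535]
scene float 0.45 [ 0.3745 -0.1407  0.0137] [240.1269 229.465 ]
scene banjo0 0.58 [ 0.377  -0.1427  0.0112] [239.6551 231.1533]
scene banjo0 0.55 [0.3594 0.1748 0.0093] [361.0459 195.9392]
scene caddy 0.86 [ 0.7736 -0.2362  0.0081] [235.6765 402.4102]
top press 0.72 [0.5817 0.1074 0.1547] [246.5528 207.2618]
top press 0.37 [0.7517 0.1005 0.0267] [260.186  130.5292]
top knob 0.74 [0.6313 0.1149 0.2258] [237.7266 164.9364]
top knob 0.51 [0.5687 0.0136 0.0141] [305.6429 230.3267]
top block 0.88 [ 0.5205 -0.1712  0.0252] [408.4214 257.5679]
top block 0.87 [ 0.7577 -0.0162  0.0243] [323.4069 128.8968]
top block 0.86 [ 0.604  -0.0178  0.0546] [323.724  207.1477]
top block 0.72 [ 0.419  -0.0215  0.0285] [324.2068 313.3928]
top block 0.67 [0.7504 0.1071 0.0276] [256.5533 131.0223]
top float 0.58 [0.7523 0.1034 0.0284] [258.5371 129.8896]
top float 0.45 [ 0.373  -0.1433  0.0137] [392.4005 340.777 ]
top banjo0 0.55 [ 0.3695 -0.1413  0.0171] [391.5095 342.812 ]
top caddy 0.82 [ 0.7724 -0.2362  0.0098] [440.2686 125.8605]
0.7 [ 0.238  -0.5234  0.2387] [3.0703 0.6653 0.    ] [0.0972 0.5492 0.8999]
[[ 0.9103  0.414   0.    ]
 [ 0.414  -0.9103 -0.    ]
 [ 0.      0.     -1.    ]]
```

View pics/s0.png

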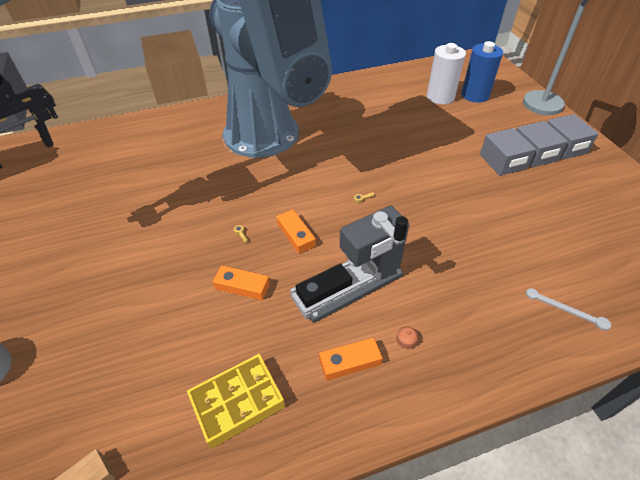

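View pics/t0.png

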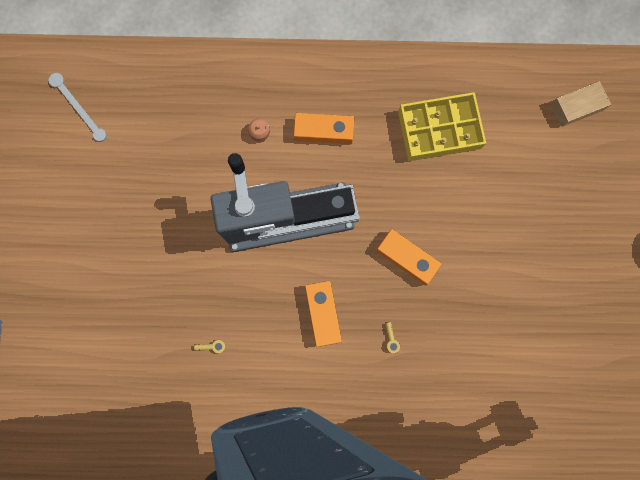

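The scene image shows the black block in the press channel at scene (324,285) / top (323,207). The look-alikes are three orange blocks, at top (324,128), (409,257) and (323,313). I choose the black one. The knob is at top (237,162), and the channel's open front faces right (world -y). Next is a close crop to check the choice and measure.

```bash
python3 - <<'E'
from h import *
b=cv2.imread('pics/t0.png')[140:260,195:375]; a=cv2.imread('pics/s0.png')[200:330,280:420]
cv2.imwrite('pics/c0.png',cv2.resize(b,None,fx=4.4,fy=4.4,interpolation=cv2.INTER_CUBIC))
cv2.imwrite('pics/c1.png',cv2.resize(a,None,fx=4.4,fy=4.4,interpolation=cv2.INTER_CUBIC))
E
```

```text
(no output)
```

View pics/c0.png

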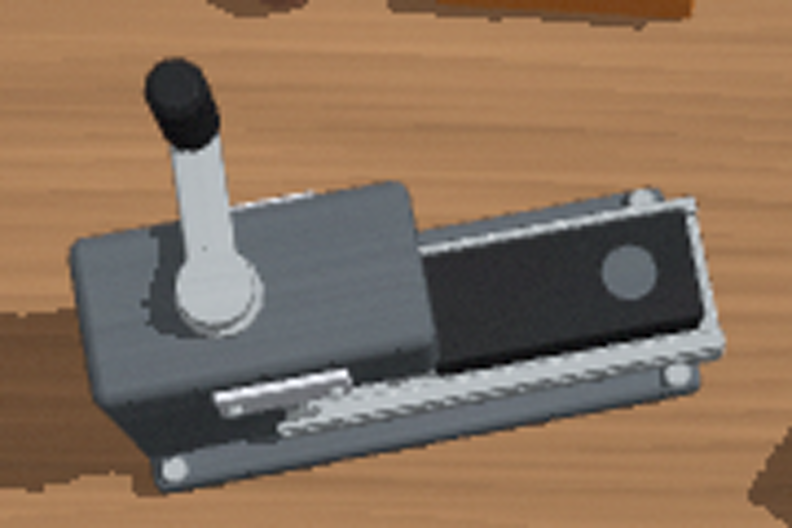

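View pics/c1.png

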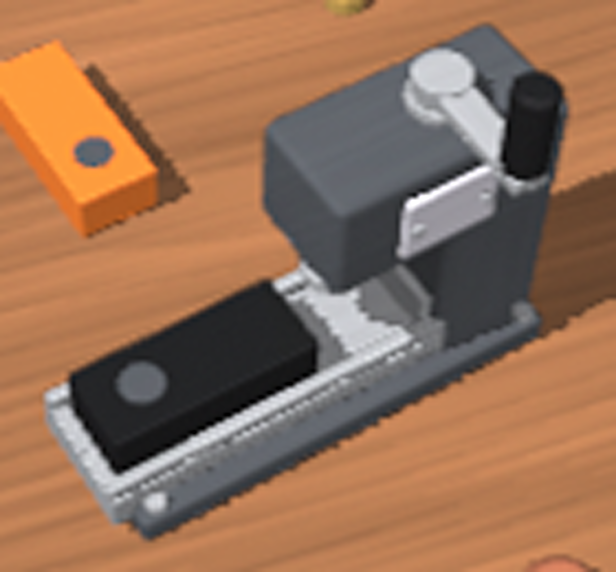

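The crops confirm it: the black block with the grey dot lies in the channel, and the knob stands at the far (+x world) side of the hub. Hub in c0 (215,287), knob top (175,85), head-top corners (70,243), (407,182), (437,362), (98,405).

```bash
python3 - <<'E'
from h import *
from scipy.optimize import least_squares
f=lambda x,y:np.array([195+x/4.4,140+y/4.4])
g=lambda x,y:np.array([280+x/4.4,200+y/4.4])
# press-frame x,y,z (m), cam, pixel
P=[('top',(.102,.032,.162),None)]
obs=[('top',(.050,0,.181),f(215,287)),
('top',(-.024,-.032,.162),f(412,180)),('top',(-.024,.032,.162),f(440,365)),
('top',(.102,-.032,.162),f(66,241)),('top',(.102,.032,.162),f(98,408)),
('scene',(.050,0,.181),g(442,68)),
('scene',(-.024,-.032,.162),g(345,212)),('scene',(-.024,.032,.162),g(265,128))]
# sides: which y? press x ~ +world y ; press y = z cross x -> -world x ; so press y+ is image-down in top
def w(p,X):
    c,s=np.cos(p[3]),np.sin(p[3]); return np.array([p[0]+c*X[0]-s*X[1],p[1]+s*X[0]+c*X[1],p[2]+X[2]])
def res(p): return np.concatenate([px(o[0],w(p,o[1]))-o[2] for o in obs])
r=least_squares(res,[.6,.05,0,np.pi/2],loss='soft_l1'); p=r.x
print('press',p,'yawdeg',np.degrees(p[3])); print(res(p).reshape(-1,2))
print('knob top',ray('top',*f(175,85),p[2]+.228), 'knob scene',ray('scene',*g(535,92),p[2]+.228))
k=ray('top',*f(175,85),p[2]+.228); ax=w(p,(.05,0,.206)); print('axis',ax,'d',k-ax,np.linalg.norm((k-ax)[:2]))
for q in [(690,207),(703,322)]: 
    X=ray('top',*f(*q),p[2]+.060); d=X[:2]-p[:2]; c,s=np.cos(p[3]),np.sin(p[3]); print('front corner press frame',X,c*d[0]+s*d[1],-s*d[0]+c*d[1])
for q in [(75,380),(120,470),(320,340),(272,283)]: 
    X=ray('scene',*g(*q),p[2]+.060); d=X[:2]-p[:2]; print('sc',X,c*d[0]+s*d[1],-s*d[0]+c*d[1])
print('home',w(p,(-.02,0,.03)))
E
```

```text
press [ 0.5897  0.0604 -0.0057  1.7649] yawdeg 101.11961565347607
[[ 0.0267  0.4184]
 [-1.0178 -0.2365]
 [-0.4214 -3.4993]
 [-0.3668 -0.4898]
 [-1.433   0.6504]
 [-1.8309  1.0987]
 [-3.5285  0.7255]
 [-3.2735 -2.1189]]
knob top [0.6409 0.1201 0.2223] knob scene [0.6427 0.1212 0.2223]
axis [0.5801 0.1094 0.2003] d [0.0608 0.0106 0.022 ] 0.061709683687654
front corner press frame [ 0.6412 -0.0671  0.0543] -0.13504735460973108 -0.025940595476319443
front corner press frame [ 0.5942 -0.0726  0.0543] -0.13130078687820937 0.021267140553608614
sc [ 0.602  -0.0674  0.0543] -0.12770272877070518 0.012549099988252838
sc [ 0.6546 -0.0626  0.0543] -0.13318951763451883 -0.039966251732862654
sc [0.618  0.047  0.0543] -0.018570702078265208 -0.025176165169834726
sc [0.5794 0.0377 0.0543] -0.020229922373192176 0.014438114502194555
home [0.5936 0.0407 0.0243]
```

>>> drive_tool --steps '[[[52.4,-22.5,4,-1.33,0],[52.4,-22.5,4,-1.33,0],[52.4,-22.5,4,-1.33,0],[52.4,-22.5,4,-1.33,0],[52.4,-22.5,4,-1.33,0],[52.4,-22.5,4,-1.33,0],[52.4,-22.5,4,-1.33,0],[52.4,-22.5,4,-1.33,0]]]'

```text
t: 1.7
ee_pos: [0.5751, -0.1529, 0.2039]
tool_rot: [2.002, 2.42, 0.0]
ft_force: [0.5, -0.2, 0.5]
width: 0.0102
grasp_force: 0.0
```

>>> drive_tool --steps '[[[0,0,0,0,0],[0,0,0,0,0]]]'

```text
t: 1.95
ee_pos: [0.5736, -0.1545, 0.2035]
tool_rot: [-2.004, -2.419, 0.001]
ft_force: [-0.2, -0.7, -0.4]
width: 0.0004
grasp_force: 0.0
```

```bash
python3 - <<'E'
from h import *
print(Rn.from_rotvec(env.get_state()['tool_rot']).as_matrix())
snap('wrist','w0.png')
c=env.calibration('wrist'); print(-np.array(c['R']).T@np.array(c['t']))
for l in ('block','press','knob'):
    for r in env.recognise('wrist',l): w=toworld('wrist',r['xyz']); print(l,round(r['confidence'],2),w,px('wrist',w))
E
```

```text
[[-0.1857  0.9826 -0.0006]
 [ 0.9826  0.1857 -0.0003]
 [-0.0001 -0.0007 -1.    ]]
[ 0.5595 -0.0817  0.3506]
block 0.8 [ 0.5275 -0.1657  0.0262] [275.3718 215.7508]
block 0.69 [ 0.7551 -0.0151  0.0333] [579.6965  89.7982]
block 0.68 [ 0.6096 -0.0242  0.0632] [410.3901  58.8669]
block 0.64 [ 0.4254 -0.0265  0.0308] [170.1478  21.6467]
```

View pics/w0.png

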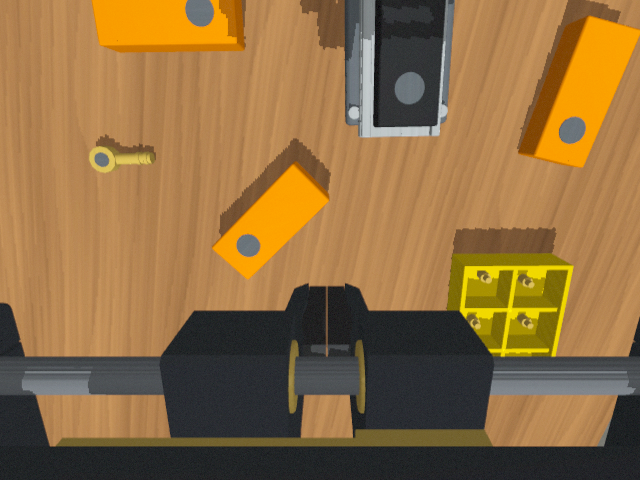

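Wrist view: block front end at around (374–441, 125), channel plate front corners at (359,135) and (440,136), with the black block's axis nearly along the image columns, so the tool is almost aligned.

```bash
python3 - <<'E'
from h import *
for q,z in [((359,135),.028),((440,136),.028),((374,122),.056),((440,127),.056),((376,20),.056),((447,20),.056),((347,124),.024),((446,124),.024)]:
    print(q,ray('wrist',*q,z))
for q in [(640,120),]: pass
f=lambda x,y:np.array([195+x/4.4,140+y/4.4])
for q,z in [((690,203),.033),((720,355),.033),((690,207),.056),((703,325),.056)]: print('top',ray('top',*f(*q),z))
im=cv2.imread('pics/w0.png')[0:150,330:470]; cv2.imwrite('pics/c2.png',cv2.resize(im,None,fx=4,fy=4,interpolation=cv2.INTER_CUBIC))
E
```

```text
(359, 135) [ 0.5876 -0.0826  0.028 ]
(440, 136) [ 0.6556 -0.0708  0.028 ]
(374, 122) [ 0.5945 -0.0711  0.056 ]
(440, 127) [ 0.6455 -0.0653  0.056 ]
(376, 20) [ 0.5806 -0.003   0.056 ]
(447, 20) [0.6305 0.0063 0.056 ]
(347, 124) [ 0.576  -0.0757  0.024 ]
(446, 124) [ 0.6592 -0.0602  0.024 ]
top [ 0.6479 -0.0687  0.033 ]
top [ 0.5847 -0.0812  0.033 ]
top [ 0.6408 -0.067   0.056 ]
top [ 0.5926 -0.0724  0.056 ]
```

View pics/c2.png

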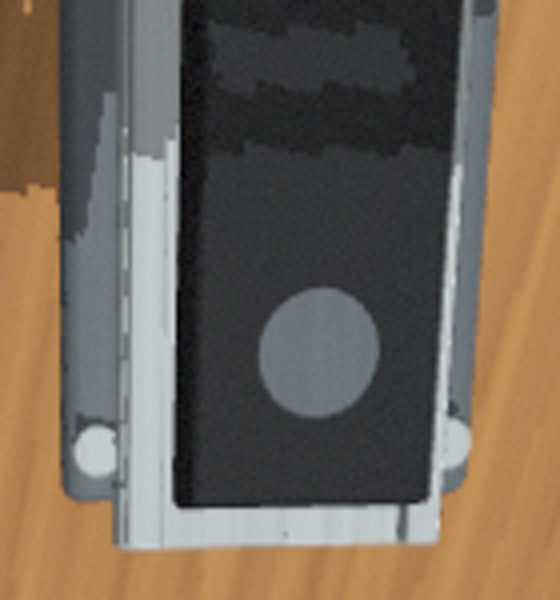

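>>> drive_tool --steps '[[[4.5,5.8,5,0,0],[4.5,5.8,5,0,0],[4.5,5.8,11,0,0],[4.5,5.8,15.7,0,0],[4.5,5.8,15.7,0,0],[4.5,5.8,15.7,0,0]]]'

```text
t: 2.9
ee_pos: [0.6235, -0.1008, 0.0487]
tool_rot: [2.005, 2.415, 0.001]
ft_force: [0.2, 0.0, 1.2]
width: 0.0006
grasp_force: 0.0
```

>>> drive_tool --steps '[[[0.8,0,0,0,0],[1.6,0,0,0,0],[2.4,0,0,0,0],[3.2,0,0,0,0],[4,0,0,0,0],[4.8,0,0,0,0],[5.2,0,0,0,0],[5.6,0,0,0,0]]]'

```text
t: 3.9
ee_pos: [0.6121, -0.0444, 0.0467]
tool_rot: [2.006, 2.418, -0.0]
ft_force: [0.4, -3.1, 1.9]
width: 0.0004
grasp_force: 1.3
```

>>> drive_tool --steps '[[[0.3,0,0,0,0],[0.6,0,0,0,0],[0.9,0,0,0,0],[1.2,0,0,0,0],[1.5,0,0,0,0],[1.7,0,0,0,0]]]'

```text
t: 4.65
ee_pos: [0.6089, -0.0276, 0.0467]
tool_rot: [-2.005, -2.418, 0.0]
ft_force: [0.8, -2.6, 1.4]
width: -0.0001
grasp_force: 1.2
```

>>> drive_tool --steps '[[[0.15,0,0,0,0],[0.3,0,0,0,0]]]'

```text
t: 4.9
ee_pos: [0.6084, -0.0248, 0.0467]
tool_rot: [-2.006, -2.418, -0.0]
ft_force: [-0.1, -2.4, 1.7]
width: 0.0003
grasp_force: 1.2
```

>>> drive_tool --steps '[[[0.1,0,0,0,0],[0.2,0,0,0,0]]]'

```text
t: 5.15
ee_pos: [0.608, -0.0229, 0.0467]
tool_rot: [-2.005, -2.418, 0.0]
ft_force: [0.1, -4.1, 1.6]
width: 0.0003
grasp_force: 2.3
```

>>> drive_tool --steps '[[[0.1,0,0,0,0],[0.15,0,0,0,0]]]'

```text
t: 5.4
ee_pos: [0.6084, -0.0227, 0.047]
tool_rot: [2.004, 2.416, -0.001]
ft_force: [1.0, -7.7, 0.2]
width: 0.0004
grasp_force: 4.0
```

>>> drive_tool --steps '[[[0.1,0,0,0,0],[0.15,0,0,0,0]]]'

```text
t: 5.65
ee_pos: [0.6088, -0.0225, 0.0473]
tool_rot: [2.003, 2.415, -0.002]
ft_force: [2.2, -11.5, -0.2]
width: -0.0
grasp_force: 6.2
```

>>> drive_tool --steps '[[[0.1,0,0,0,0],[0.15,0,0,0,0]]]'

```text
t: 5.9
ee_pos: [0.6089, -0.0223, 0.0476]
tool_rot: [2.001, 2.413, -0.003]
ft_force: [2.2, -16.6, -0.3]
width: 0.0006
grasp_force: 8.6
```

>>> drive_tool --steps '[[[-1,0,0,0,0],[-4,0,0,0,0],[-4,0,-6,0,0],[-4,0,-12,0,0],[-4,0,-18,0,5],[-4,0,-22,0,5],[-4,0,-22,0,5],[-4,0,-22,0,5]]]'

```text
t: 6.9
ee_pos: [0.6139, -0.0572, 0.2653]
tool_rot: [-2.004, -2.417, 0.001]
ft_force: [-0.4, -0.4, -0.2]
width: 0.0382
grasp_force: 0.0
```

```bash
python3 - <<'E'
from h import *
s=env.get_state(); print(s['t'],s['ee_pos'],s['ft_force'],s['qpos'],Rn.from_rotvec(s['tool_rot']).as_matrix()[:,0])
im=snap('wrist','w1.png'); t=snap('top','t1.png')
print(px('wrist',[.641,.120,.2253]),px('wrist',[.580,.109,.178]))
for l in ('knob','block'):
  for cam in('wrist','top'):
    for r in env.recognise(cam,l): w=toworld(cam,r['xyz']); print(cam,l,round(r['confidence'],2),w,px(cam,w))
E
```

```text
6.9 [ 0.6139 -0.0572  0.2653] [-0.3923 -0.4055 -0.2393] [-0.2856  0.2531  1.4666  0.0006  1.4243 -0.4719] [-0.1852  0.9827  0.0016]
[ 471.9729 -109.7758] [323.3888 -55.4441]
wrist knob 0.45 [ 0.7579 -0.3051  0.0201] [401.0308 406.604 ]
top knob 0.57 [0.6311 0.1142 0.2256] [238.2062 165.1462]
wrist block 0.91 [ 0.5266 -0.1623  0.026 ] [234.8021 276.6321]
wrist block 0.87 [ 0.4276 -0.0206  0.0282] [152.8856 132.8141]
wrist block 0.77 [0.605  0.014  0.0633] [332.0338 131.9519]
wrist block 0.58 [ 0.7582 -0.0115  0.0291] [470.5312 184.873 ]
wrist block 0.45 [0.5877 0.0678 0.1631] [322.9296  37.5393]
top block 0.71 [ 0.5062 -0.1987  0.0261] [423.9167 265.6945]
top block 0.51 [ 0.7452 -0.0224  0.0271] [326.7668 134.9564]
top block 0.45 [0.6217 0.0035 0.0599] [311.8072 196.4948]
```

View pics/w1.png

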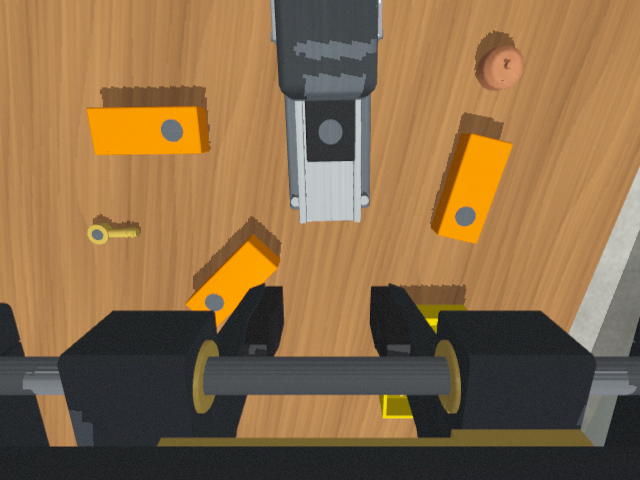

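Wrist view: the block is seated deep under the head, its front at row 161 against the plate front at row 221 (about 65 mm), straight and home. Next, the knob.

>>> drive_tool --steps '[[[5,2,0,0,5],[10,4,0,0,5],[15,5.9,0,0,5],[16.9,5.9,0,0,5],[16.9,5.9,0,0,5],[16.9,5.9,2,0,5],[16.9,5.9,2,0,5]]]'

```text
t: 8.07
ee_pos: [0.6399, 0.1174, 0.2436]
tool_rot: [-2.006, -2.413, 0.005]
ft_force: [-0.4, 0.2, -0.4]
width: 0.05
grasp_force: 0.0
```

>>> drive_tool --steps '[[[0,0,1,0,5],[0,0,2,0,5],[0,0,3,0,5]]]'

```text
t: 8.45
ee_pos: [0.6413, 0.1189, 0.216]
tool_rot: [-2.006, -2.418, 0.0]
ft_force: [0.3, -0.7, 0.2]
width: 0.0501
grasp_force: 0.0
```

>>> drive_tool --steps '[[[0,0,1,0,5],[0,0,2,0,5],[0,0,2.1,0,5]]]'

```text
t: 8.82
ee_pos: [0.6407, 0.1192, 0.1945]
tool_rot: [-2.005, -2.417, 0.002]
ft_force: [1.0, 0.7, -0.2]
width: 0.05
grasp_force: 0.0
```

>>> drive_tool --steps '[[[0,0,0,0,2.6],[0,0,0,0,1.8],[0,0,0,0,1.8],[0,0,0,0,1.8]]]' --grip_force 45

```text
t: 9.32
ee_pos: [0.6408, 0.1191, 0.1962]
tool_rot: [-2.005, -2.418, 0.001]
ft_force: [-4.2, -1.1, 4.7]
width: 0.021
grasp_force: 45.0
```

```bash
python3 - <<'E'
from h import *
s=env.get_state(); print(s['t'],s['ee_pos'],s['ft_force'],s['moment'],s['width'],s['grasp_force'],Rn.from_rotvec(s['tool_rot']).as_matrix())
snap('wrist','w2.png')
E
```

```text
9.325 [0.6408 0.1191 0.1962] [-4.2023 -1.0797  4.7421] [-0.2074  0.6953  0.0233] 0.020981391673925088 45.000855289399624 [[-0.185   0.9827 -0.001 ]
 [ 0.9827  0.185  -0.0003]
 [-0.0001 -0.001  -1.    ]]
```

View pics/w2.png

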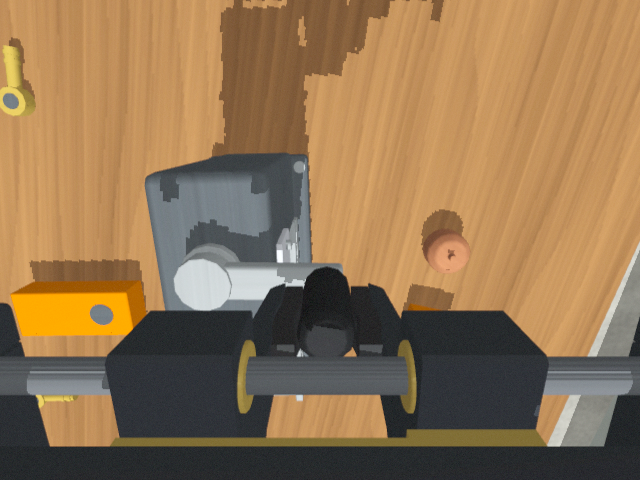

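Gripper holds the knob (black cylinder between the pads at (327,315)) with the hub at (203,283). The arm lies along tool +y. Now I work out the circle rows.

```bash
cat > rows.py <<'E'
import sys,numpy as np
def rows(a,b,n): return [[round(float(-6*(np.sin(t)-np.sin(a))),2),round(float(6*(np.cos(t)-np.cos(a))),2),0,0,1.8] for t in np.linspace(a,b,n+1)[1:]]
E
cat > ang.py <<'E'
from h import *
def ang(x,y):
    d=np.array([x,y])-[.5805,.108]; r=np.linalg.norm(d); th=(np.radians(10.66)-np.arctan2(d[1],d[0]))%(2*np.pi); return th,r
def load(x,y,F):
    d=np.array([x,y])-[.5805,.108]; u=d/np.linalg.norm(d); t=np.array([u[1],-u[0]]); return -np.dot(F[:2],t),np.dot(F[:2],u)
E
python3 - <<'E'
from rows import rows
print(rows(0,1.8,8))
for k in range(16): print(round(1.8+.3*k,1),[rows(1.8+.3*k+.1*j,1.9+.3*k+.1*j,2) for j in range(3)])
from ang import *; print(ray('wrist',203,283,.178))
E
```

```text
[[-1.34, -0.15, 0, 0, 1.8], [-2.61, -0.6, 0, 0, 1.8], [-3.75, -1.32, 0, 0, 1.8], [-4.7, -2.27, 0, 0, 1.8], [-5.41, -3.41, 0, 0, 1.8], [-5.85, -4.69, 0, 0, 1.8], [-6.0, -6.03, 0, 0, 1.8], [-5.84, -7.36, 0, 0, 1.8]]
1.8 [[[0.08, -0.29, 0, 0, 1.8], [0.17, -0.58, 0, 0, 1.8]], [[0.1, -0.28, 0, 0, 1.8], [0.22, -0.56, 0, 0, 1.8]], [[0.13, -0.27, 0, 0, 1.8], [0.28, -0.53, 0, 0, 1.8]]]
2.1 [[[0.16, -0.26, 0, 0, 1.8], [0.33, -0.5, 0, 0, 1.8]], [[0.18, -0.24, 0, 0, 1.8], [0.38, -0.47, 0, 0, 1.8]], [[0.21, -0.22, 0, 0, 1.8], [0.42, -0.43, 0, 0, 1.8]]]
2.4 [[[0.23, -0.2, 0, 0, 1.8], [0.46, -0.38, 0, 0, 1.8]], [[0.24, -0.17, 0, 0, 1.8], [0.5, -0.33, 0, 0, 1.8]], [[0.26, -0.15, 0, 0, 1.8], [0.53, -0.28, 0, 0, 1.8]]]
2.7 [[[0.27, -0.12, 0, 0, 1.8], [0.55, -0.23, 0, 0, 1.8]], [[0.29, -0.09, 0, 0, 1.8], [0.57, -0.17, 0, 0, 1.8]], [[0.29, -0.06, 0, 0, 1.8], [0.59, -0.11, 0, 0, 1.8]]]
3.0 [[[0.3, -0.03, 0, 0, 1.8], [0.6, -0.05, 0, 0, 1.8]], [[0.3, -0.0, 0, 0, 1.8], [0.6, 0.01, 0, 0, 1.8]], [[0.3, 0.02, 0, 0, 1.8], [0.6, 0.06, 0, 0, 1.8]]]
3.3 [[[0.29, 0.05, 0, 0, 1.8], [0.59, 0.12, 0, 0, 1.8]], [[0.29, 
[... 1052 characters left out ...]
8, 0, 0, 1.8]]]
5.4 [[[-0.2, 0.23, 0, 0, 1.8], [-0.4, 0.44, 0, 0, 1.8]], [[-0.22, 0.21, 0, 0, 1.8], [-0.45, 0.4, 0, 0, 1.8]], [[-0.24, 0.18, 0, 0, 1.8], [-0.48, 0.35, 0, 0, 1.8]]]
5.7 [[[-0.25, 0.16, 0, 0, 1.8], [-0.52, 0.3, 0, 0, 1.8]], [[-0.27, 0.13, 0, 0, 1.8], [-0.54, 0.25, 0, 0, 1.8]], [[-0.28, 0.11, 0, 0, 1.8], [-0.57, 0.2, 0, 0, 1.8]]]
6.0 [[[-0.29, 0.08, 0, 0, 1.8], [-0.58, 0.14, 0, 0, 1.8]], [[-0.3, 0.05, 0, 0, 1.8], [-0.59, 0.08, 0, 0, 1.8]], [[-0.3, 0.02, 0, 0, 1.8], [-0.6, 0.02, 0, 0, 1.8]]]
6.3 [[[-0.3, -0.01, 0, 0, 1.8], [-0.6, -0.04, 0, 0, 1.8]], [[-0.3, -0.04, 0, 0, 1.8], [-0.59, -0.1, 0, 0, 1.8]], [[-0.29, -0.07, 0, 0, 1.8], [-0.58, -0.16, 0, 0, 1.8]]]
[0.5808 0.1099 0.178 ]
```

>>> drive_tool --steps '[[[-0.7,-0.1,0,0,1.8],[-1.34,-0.25,0,0,1.8],[-2,-0.45,0,0,1.8],[-2.6,-0.7,0,0,1.8]]]'

```text
t: 9.88
ee_pos: [0.64, 0.0943, 0.1962]
tool_rot: [-2.004, -2.419, -0.007]
ft_force: [1.2, 7.3, 1.5]
width: 0.0205
grasp_force: 45.0
```

>>> drive_tool --steps '[[[-0.6,-0.34,0,0,1.8],[-1.14,-0.72,0,0,1.8],[-1.64,-1.18,0,0,1.8],[-2.09,-1.67,0,0,1.8]]]'

```text
t: 10.38
ee_pos: [0.628, 0.0703, 0.1962]
tool_rot: [2.004, 2.418, 0.008]
ft_force: [3.0, 7.3, 0.8]
width: 0.0208
grasp_force: 45.0
```

```bash
python3 - <<'E'
from ang import *
s=env.get_state(); p=s['ee_pos'];print(p,s['ft_force'],ang(*p[:2]),load(p[0],p[1],np.array(s['ft_force'])))
E
```

```text
[0.628  0.0703 0.1962] [3.0476 7.2681 0.8266] (np.float64(0.8560623614684412), np.float64(0.060637783994068155)) (np.float64(7.589456277712771), np.float64(-2.124682923693458))
```

>>> drive_tool --steps '[[[-0.35,-0.5,0,0,1.8],[-0.65,-1.01,0,0,1.8],[-0.89,-1.55,0,0,1.8],[-1.08,-2.12,0,0,1.8],[-1.21,-2.71,0,0,1.8],[-1.28,-3.31,0,0,1.8]]]'

```text
t: 11.12
ee_pos: [0.5985, 0.0509, 0.1963]
tool_rot: [2.003, 2.416, 0.008]
ft_force: [7.2, 3.4, -2.0]
width: 0.021
grasp_force: 45.0
```

>>> drive_tool --steps '[[[0.02,-0.6,0,0,1.8],[0.08,-1.19,0,0,1.8],[0.14,-1.48,0,0,1.8],[0.23,-1.77,0,0,1.8]]]'

```text
t: 11.62
ee_pos: [0.581, 0.0486, 0.1963]
tool_rot: [2.003, 2.414, 0.006]
ft_force: [7.1, -0.9, -3.4]
width: 0.0209
grasp_force: 45.0
```

```bash
python3 - <<'E'
from ang import *
s=env.get_state(); p=s['ee_pos'];print(p,s['ft_force'],ang(*p[:2]),load(p[0],p[1],np.array(s['ft_force'])))
E
```

```text
[0.581  0.0486 0.1963] [ 7.1479 -0.8951 -3.4376] (np.float64(1.7478801501791246), np.float64(0.05940011481570137)) (np.float64(7.13962609976926), np.float64(0.9591251571047923))
```

>>> drive_tool --steps '[[[0.17,-0.58,0,0,1.8],[0.39,-1.14,0,0,1.8]]]'

```text
t: 11.88
ee_pos: [0.5691, 0.0499, 0.1963]
tool_rot: [2.003, 2.413, 0.005]
ft_force: [7.8, -2.2, -3.8]
width: 0.021
grasp_force: 45.0
```

>>> drive_tool --steps '[[[0.13,-0.27,0,0,1.8],[0.28,-0.53,0,0,1.8]]]'

```text
t: 12.12
ee_pos: [0.5633, 0.0514, 0.1963]
tool_rot: [2.003, 2.413, 0.004]
ft_force: [6.9, -2.8, -2.8]
width: 0.0205
grasp_force: 45.0
```

>>> drive_tool --steps '[[[0.16,-0.26,0,0,1.8],[0.33,-0.5,0,0,1.8]]]'

```text
t: 12.38
ee_pos: [0.5578, 0.0536, 0.1963]
tool_rot: [2.003, 2.413, 0.003]
ft_force: [6.6, -3.8, -2.5]
width: 0.0205
grasp_force: 45.0
```

>>> drive_tool --steps '[[[0.18,-0.24,0,0,1.8],[0.38,-0.47,0,0,1.8]]]'

```text
t: 12.62
ee_pos: [0.5524, 0.0562, 0.1963]
tool_rot: [2.003, 2.413, 0.003]
ft_force: [5.8, -4.9, -2.8]
width: 0.0205
grasp_force: 45.0
```

>>> drive_tool --steps '[[[0.21,-0.22,0,0,1.8],[0.42,-0.43,0,0,1.8]]]'

```text
t: 12.88
ee_pos: [0.5472, 0.0594, 0.1963]
tool_rot: [2.003, 2.413, 0.002]
ft_force: [5.0, -5.3, -2.7]
width: 0.0208
grasp_force: 45.0
```

>>> drive_tool --steps '[[[0.23,-0.2,0,0,1.8],[0.46,-0.38,0,0,1.8]]]'

```text
t: 13.12
ee_pos: [0.5425, 0.0631, 0.1963]
tool_rot: [2.003, 2.413, 0.002]
ft_force: [4.2, -6.1, -0.9]
width: 0.0209
grasp_force: 45.0
```

>>> drive_tool --steps '[[[0.24,-0.17,0,0,1.8],[0.5,-0.33,0,0,1.8]]]'

```text
t: 13.38
ee_pos: [0.5382, 0.0673, 0.1963]
tool_rot: [2.003, 2.413, 0.001]
ft_force: [3.4, -7.6, -1.5]
width: 0.0209
grasp_force: 45.0
```

>>> drive_tool --steps '[[[0.26,-0.15,0,0,1.8],[0.53,-0.28,0,0,1.8]]]'

```text
t: 13.62
ee_pos: [0.5343, 0.0719, 0.1963]
tool_rot: [2.003, 2.414, -0.0]
ft_force: [2.9, -7.9, -0.8]
width: 0.0205
grasp_force: 45.0
```

>>> drive_tool --steps '[[[0.27,-0.12,0,0,1.8],[0.55,-0.23,0,0,1.8]]]'

```text
t: 13.88
ee_pos: [0.5308, 0.0768, 0.1963]
tool_rot: [2.003, 2.414, -0.001]
ft_force: [2.2, -7.8, 0.5]
width: 0.0206
grasp_force: 45.0
```

>>> drive_tool --steps '[[[0.29,-0.09,0,0,1.8],[0.57,-0.17,0,0,1.8]]]'

```text
t: 14.12
ee_pos: [0.5279, 0.0821, 0.1963]
tool_rot: [2.004, 2.414, -0.001]
ft_force: [0.2, -7.7, 0.6]
width: 0.0208
grasp_force: 45.0
```

>>> drive_tool --steps '[[[0.29,-0.06,0,0,1.8],[0.59,-0.11,0,0,1.8]]]'

```text
t: 14.38
ee_pos: [0.5255, 0.0877, 0.1963]
tool_rot: [2.004, 2.414, -0.002]
ft_force: [-0.7, -7.4, 1.4]
width: 0.0205
grasp_force: 45.0
```

>>> drive_tool --steps '[[[0.3,-0.03,0,0,1.8],[0.6,-0.05,0,0,1.8]]]'

```text
t: 14.62
ee_pos: [0.5236, 0.0935, 0.1962]
tool_rot: [2.004, 2.415, -0.003]
ft_force: [-1.2, -7.6, 2.6]
width: 0.0207
grasp_force: 45.0
```

>>> drive_tool --steps '[[[0.3,0,0,0,1.8],[0.6,0.01,0,0,1.8]]]'

```text
t: 14.88
ee_pos: [0.5224, 0.0992, 0.1962]
tool_rot: [2.004, 2.415, -0.004]
ft_force: [-1.7, -9.7, 2.6]
width: 0.0204
grasp_force: 45.0
```

>>> drive_tool --steps '[[[0.3,0.02,0,0,1.8],[0.6,0.06,0,0,1.8]]]'

```text
t: 15.12
ee_pos: [0.5218, 0.105, 0.1962]
tool_rot: [2.004, 2.415, -0.005]
ft_force: [-2.8, -10.5, 3.6]
width: 0.0208
grasp_force: 45.0
```

```bash
python3 - <<'E'
from ang import *
for x,y,F in [(.5255,.0877,(-.7,-7.4)),(.5236,.0935,(-1.2,-7.6)),(.5224,.0992,(-1.7,-9.7))]: print(ang(x,y),load(x,y,np.array(F)))
s=env.get_state(); p=s['ee_pos'];print(p,s['ft_force'],ang(*p[:2]),load(p[0],p[1],np.array(s['ft_force'])))
E
```

```text
(np.float64(2.974064691783151), np.float64(0.05862670040177944)) (np.float64(6.699848316690844), np.float64(3.2190111110921737))
(np.float64(3.078122542956862), np.float64(0.05871848090678102)) (np.float64(7.068302748821115), np.float64(3.0395881712837114))
(np.float64(3.1773243104357367), np.float64(0.05876265821080599)) (np.float64(9.336031022148607), np.float64(3.1334525293163136))
[0.5218 0.105  0.1962] [ -2.7525 -10.5164   3.5681] (np.float64(3.2759582466692025), np.float64(0.05874668157590429)) (np.float64(10.360158115717057), np.float64(3.2921009112450146))
```

>>> drive_tool --steps '[[[0.27,0.05,0,0,1.8],[0.5,0.1,0,0,1.8]]]'

```text
t: 15.38
ee_pos: [0.5217, 0.1098, 0.1962]
tool_rot: [2.004, 2.415, -0.006]
ft_force: [-3.1, -11.6, 4.2]
width: 0.0207
grasp_force: 45.0
```

>>> drive_tool --steps '[[[0,0,0,0,1.8],[0,0,0,0,1.8],[0,0,0,0,1.8]]]'

```text
t: 15.75
ee_pos: [0.5217, 0.11, 0.1962]
tool_rot: [2.004, 2.415, -0.005]
ft_force: [-4.0, -9.7, 4.0]
width: 0.0204
grasp_force: 45.0
```

```bash
python3 - <<'E'
from ang import *
for i in range(4):
  s=env.get_state(); p=s['ee_pos'];print(s['t'],p,s['ft_force'],ang(*p[:2]),load(p[0],p[1],np.array(s['ft_force']))); env.camera('top')
E
```

```text
15.75 [0.5217 0.11   0.1962] [-4.0361 -9.7172  3.9844] (np.float64(3.3618972242972505), np.float64(0.05880870707327126)) (np.float64(9.849730838718132), np.float64(3.7009117124183044))
15.8 [0.5217 0.11   0.1962] [ -3.581  -10.1839   4.905 ] (np.float64(3.362229837537596), np.float64(0.058800530047930955)) (np.float64(10.301650765983597), np.float64(3.2267316516104865))
15.85 [0.5217 0.11   0.1962] [-4.2498 -9.3138  3.47  ] (np.float64(3.361848024526501), np.float64(0.058800331978619585)) (np.float64(9.453654344151103), np.float64(3.9287840441205146))
15.9 [0.5217 0.11   0.1962] [-4.0587 -9.9852  3.6552] (np.float64(3.3622411793797133), np.float64(0.05881195172223785)) (np.float64(10.119636588549819), np.float64(3.7109101978151715))
```

>>> drive_tool --steps '[[[-0.08,-0.03,0,0,1.8],[-0.12,-0.05,0,0,1.8],[-0.12,-0.05,0,0,1.8]]]'

```text
t: 16.32
ee_pos: [0.5217, 0.1099, 0.1962]
tool_rot: [2.005, 2.416, -0.001]
ft_force: [-2.2, -5.4, 2.1]
width: 0.0211
grasp_force: 45.0
```

>>> drive_tool --steps '[[[0,0,0,0,3],[0,0,0,0,5],[0,0,0,0,5],[0,0,0,0,5]]]'

```text
t: 16.82
ee_pos: [0.5212, 0.1113, 0.1957]
tool_rot: [-2.005, -2.418, -0.0]
ft_force: [-1.0, 0.1, 0.3]
width: 0.0502
grasp_force: 0.0
```

>>> drive_tool --steps '[[[0,0,-2,0,5],[0,0,-5,0,5],[0,0,-9,0,5],[0,0,-13,0,5],[0,0,-13,0,5],[0,0,-13,0,5]]]'

```text
t: 17.58
ee_pos: [0.5209, 0.1113, 0.3249]
tool_rot: [-2.005, -2.418, 0.001]
ft_force: [-1.1, 0.3, -0.3]
width: 0.0501
grasp_force: 0.0
```

>>> drive_tool --steps '[[[-6,0,0,0,5],[-12,0,0,0,5],[-18,0,0,0,5],[-24,0,0,0,5],[-24,0,0,0,5],[-24,0,0,0,5]]]'

```text
t: 18.32
ee_pos: [0.5649, -0.1242, 0.324]
tool_rot: [-2.004, -2.415, 0.001]
ft_force: [0.9, 0.1, -0.3]
width: 0.0498
grasp_force: 0.0
```

```bash
python3 - <<'E'
from h import *
s=env.get_state(); print(s['t'],s['ee_pos'],s['ft_force'])
snap('top','t2.png'); print(px('top',[.5217,.11,.2253]))
b=cv2.imread('pics/t2.png')[130:270,195:375]; cv2.imwrite('pics/c3.png',cv2.resize(b,None,fx=4,fy=4,interpolation=cv2.INTER_CUBIC))
E
```

```text
18.325 [ 0.5649 -0.1242  0.324 ] [ 0.884   0.0872 -0.3278]
[238.6166 238.0543]
```

View pics/c3.png

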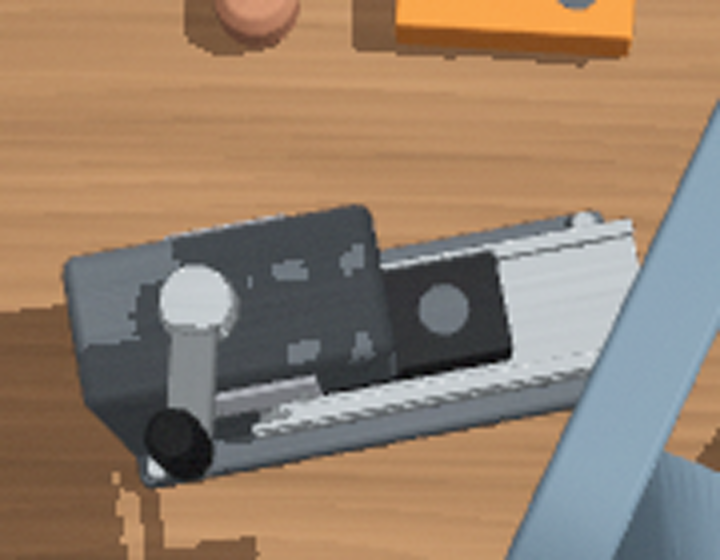

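The picture shows the knob at top (239,238), just where it was let go, and the block home and straight. The robot is clear, so I hand in.

```bash
python3 -c "
from station import env
print(env.close_job())"
```

```text
the job is handed in; nothing more can be done
None
```

The block is home against the end stop and clamped by the foot at about 50 N, estimated from crank load (about 11.7 N against 7.2 N free) and angle. The crank is released and has stayed put, the other parts were not touched, and the job was handed in at about 18 s; no verdict was returned.

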